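# Slide a model-house floor panel home under the leaf spring of a gluing jig

### The arm

A 6-joint arm with a two-finger parallel gripper is mounted at the origin on the work surface. World frame = base frame: x ahead of the robot, y to its left, z up, the work surface at z = 0. Lengths are in m, angles in rad, forces in N, time in s.
With the tool pointing down it reaches from about 0.35 to 0.925 m from the base axis. Payload 6.4 kg.
Tool frame: the origin (TCP) lies at the very end of the fingers, on their centre line; the grasp point (between the pads) lies 19 mm behind it (tcp_to_grasp is the distance from the TCP to the grasp point, in m); z points along the fingers, y is the line along which they close (so a half turn about z gives the same grasp; the last joint's range is limited). The gripper opens to 94 mm and grips with 3 to 60 N. Pads are 16 mm wide; open, the fingers measure 119 mm over their backs; the gripper's body (75 mm by 177 mm) begins 78 mm behind the grasp point.
Start: joints at [-1.372, 0.245, 1.558, -0, 1.339, -0.174], TCP at [0.237, -0.605, 0.205] pointing down, gripper open.
Joint ranges: [-3.13, 3.13], [-1.02, 2.26], [0.13, 2.54], [-0.95, 4.09], [0.21, 2.88], [-2.74, 2.74]. Speed limits (rad/s): [2.57, 2.57, 3.14, 3.14, 3.14, 3.14].

### API

Orientations are given as a rotation vector (axis times angle).
In Python, from cell import sense, get_image, calibration, finish_job, trace, tcp_to_grasp gives the robot as it stands.
- The arm moves only by the shell command python3 -m jog 'ROWS' [FORCE]. ROWS is JSON, a list of rows, each a list of 7 numbers: the finger opening in mm, from 0 to 94, then the shift along the tool's x, y, z in mm, then the turn, a rotation vector about the tool's x, y, z in rad. A call has 1 to 20 rows; each row shifts and turns the commanded pose from where the row before left it, along the tool's axes as they then stand; what a row does not reach is not made up. A row lasts 1/8 s, in which the tool goes at most 62.5 mm and 10.7 degrees, less where a joint would pass 70% of its speed; a pose out of reach is approached as far as the arm can. A call is refused whole if a number of a shift passes 62.5 or a number of a turn 0.188, either way. A call with a gripper value outside its range is refused whole. The fingers move at their own pace and stop on an object; FORCE is the grip in N (left out, the last holds). Time passes only in rows, so rows that do not move let the fingers close. It gives the time, the measured TCP pose, the force, the opening and the grip force at its end, in the units of the state.
- sense(): the state, without advancing time (a new reading comes with each control period).
- get_image(name): name is "scene" or "top" or "wrist"; returns (picture, depth): 400x640x3 uint8, blue, green, red; 400x640 float32, m along the optical axis (not along the pixel's ray), 0 where there is no reading.
- calibration(name): a dict with "fx", "fy", "cx", "cy" (pixels), "dist_coeffs" ([k1, k2, p1, p2, k3] as OpenCV has them; the pictures are not rectified), "R" (3x3) and "t" (3): a world point X has camera coordinates R X + t; the wrist camera has in their place "mount" (4x4, takes a point from camera to tool coordinates, whose origin is the TCP and whose axes are the flange's). Camera axes: x right, y down, z forward; pixel columns grow to the right and rows downward; lengths in m; the calibration is good to about 2 mm. A picture is of the moment at which its call begins: read the wrist's pose just before it. calibration takes no time and is no camera call.
- finish_job(): hands the job in; it is judged then, once.
Trained networks look in the newest picture that a camera, given by its name, has taken for a name from the list of things; names that differ only in an ending like _2 or _b are one class to them, and where a whole thing is asked for, a point or a joint stands for the part that bears it (a point fixed in the world has none). Each returns a list of dicts, best first, with "confidence" (0 to 1); they miss things now and then, are a little off and sometimes report something else, mostly with a low value. They report only what shows in the picture. A call takes as long as a camera call. They do not tell look-alikes from the thing itself.
- trace(camera, target): "region" (400x640 bool, what is visible of it) and "bbox" ([left, top, right, bottom] in pixels, round what is visible of it).
The state is a dict: "time_s": time; "q": joint angles; "joint_velocities": joint speeds; "effort": joint torques, N m; "tcp_pos": TCP position; "ee_rot": TCP orientation; "contact_force": force on the tool from outside, world axes, zero at the start; "wrist_torque": the same for the moment, N m; "grip_width": finger opening in m; "grasp_force": force on a finger pad.
Only numpy, scipy, OpenCV 4.12 (cv2) and the standard library are available. Lean on these libraries where they do the work, as an engineer would, in place of code of your own. Each camera call takes 0.05 s, during which the arm holds its last target. There are 200 camera calls.

### The job

With the fingertips, press the floor panel of the model house down hard against the sprung plate it lies on in the gluing jig and, still pressing, slide it along the channel, under the side lips and the leaf spring, until it is fully home against the end stop and the sprung plate has popped up behind it. Then take the hand away. Do not pick the panel up, and do not disturb the other things on the table.

Things in the scene. Friction and masses are not known exactly. Their poses are not given: they have to be found in the camera images.
- jig: Fixed aluminium gluing jig, 290 x 130 mm, end stop about 50 mm high. +x = push direction, towards the end stop; z up; origin on the table, mid-width of the channel. Channel along x, 93 mm wide, from x=-150 mm to the stop's face at x=+110.5 mm, side walls 24 mm high. The panel runs on two fixed side ledges 16 mm high; the sprung plate lies between them at x=-142 to -4 mm. Smooth metal.
- jig_lips (a point): Middle of the lips' mouth, at x=-4, y=0, z=33 mm in the jig's frame. From here to the stop two side lips overhang the panel's edges by 10 mm each; the 72 mm between them stays open above, so the fingers can travel through. Lip underside 30.5 mm above the table, flared to about 33 mm at the mouth; tops 42 to 44 mm. An unpressed panel (top 38 mm high) strikes their blunt front.
- jig_home (a point): Point in the jig's frame at x=+55 mm, y=0, z=16 mm: where the panel's origin lies when the panel is fully home.
- panel: Loose pine floor panel, about 0.1 kg, 110 (x) x 90 (y) x 12 mm; origin at the centre of its underside, axes as the jig's. A wooden sill, 12 (x) x 66 (y) x 12 mm high, stands across its top at x=-10 mm. It starts in the channel on the sprung plate, underside 26 mm above the table, its centre 66 to 85 mm before the jig's origin. Home, its underside is 16 mm above the table.
- panel_tread (a point): Middle of the bare flat area on the panel's top behind the sill (panel x=-35, y=0, z=12 mm; the area spans x=-16 to -55 mm): here the fingertips can press down and push forward against the sill. 38 mm above the table at the start, 28 mm when pressed flush.
- ejector (a joint): Sprung steel plate, 138 x 60 mm, under the panel. 0 m = up (top 26 mm above the table); 0.010 = flush with the ledges, where the panel bottoms out. Takes about 4 N to start moving, about 9 N to go flush. The panel clears the lips when pressed down 6 mm or more. Once the panel's tail has passed its far end the plate springs up and blocks the way back.
- leaf (a joint): Steel leaf spring, 40 mm wide, clamped on the end stop, reaching back over mid-channel from jig x=+125 mm to an upturned tip at x=+62 mm, 36 mm high. Its lowest point, x=+78 mm, hangs 24 mm above the table at 0 rad. With the panel under it (top 28 mm) it reads about 0.08 rad, presses with about 4 N and drags. Panel home: 11 mm between sill and leaf tip.
- glue_a: Glue bottle, 44 mm wide, 85 mm high, standing 120 to 150 mm to the left of the jig's middle line; origin under its centre. Leave alone.
- glue_b: Another such glue bottle. Leave alone.
- calculator: Desk calculator 100 x 140 x 14 mm, origin under its centre. Leave alone.
- punch: Desk hole punch, about 100 x 110 x 80 mm, origin under its centre. Leave alone.
- tape: Tape measure 60 x 32 x 55 mm, standing 120 to 150 mm to the right of the jig's middle line; origin under its centre. Leave alone.
- sticks: Banded bundle of wooden sticks 160 x 42 x 21 mm, origin under its centre, to the left of the jig. Leave alone.
- eraser: Eraser 45 x 22 x 13 mm, origin under its centre, to the right of the jig. Leave alone.
Not all that is in view belongs to the job. Leave any red or turquoise look-alike of the panel alone.

How it is judged:
By the outcome, as a careful person would: the job done as asked, in the order asked, and still so for the second after the job is handed in, with the robot touching nothing.
It also fails if it takes over 38 s, if anything falls off the work surface, if the arm or the gripper's body presses on something with over 40 N, if the wrist force passes 120 N, or if a joint passes its speed limit or range.

## Working session

There is one attempt and no reset: what is moved stays moved. The work goes in short steps, Python scripts to look and compute and a shell command to move; the robot and the scene stay as the last step left them, time stands still between calls to the robot, and variables do not carry over. Pictures are saved under pics/ and viewed, at most 10 in all, crops included, and the job is handed in when it is done.

```bash
mkdir -p pics; cat > h.py <<'E'
import numpy as np, cv2
from cell import *
from scipy.spatial.transform import Rotation as Ro
def cloud(cam,s=None):
    s=sense(); im,d=get_image(cam); c=calibration(cam)
    K=np.array([[c['fx'],0,c['cx']],[0,c['fy'],c['cy']],[0,0,1]])
    v,u=np.mgrid[:400,:640]
    p=cv2.undistortPoints(np.stack([u,v],-1).reshape(-1,1,2).astype(float),K,np.array(c['dist_coeffs'])).reshape(400,640,2)
    P=np.dstack([p[...,0]*d,p[...,1]*d,d])
    if 'mount' in c:
        M=np.array(c['mount']); P=P@M[:3,:3].T+M[:3,3]
        P=P@Ro.from_rotvec(s['ee_rot']).as_matrix().T+s['tcp_pos']
    else: P=(P-np.array(c['t']))@np.array(c['R'])
    P[d==0]=np.nan
    return im,P
E
python3 - <<'E'
from h import *
s=sense();print(s['tcp_pos'],s['ee_rot'],s['time_s'],tcp_to_grasp)
for cam in ['top','scene']:
    im,P=cloud(cam); cv2.imwrite(f'pics/{cam}1.png',im)
    for t in ['panel','jig']:
        for r in trace(cam,t)[:3]:
            m=r['region'];Q=P[m];Q=Q[~np.isnan(Q[:,0])]
            rc=cv2.minAreaRect(Q[:,:2].astype(np.float32)*1000)
            print(cam,t,round(r['confidence'],2),r['bbox'],np.round(np.median(Q,0),3),np.round(np.percentile(Q[:,2],[5,95]),3),rc)
E
```

```text
[ 0.23662691 -0.60474704  0.20435675] [-3.08527630e+00 -5.81889619e-01  3.28495845e-05] 0.0 0.0188
top panel 0.85 [330.1, 176.8, 370.3, 214.8] [ 0.562 -0.077  0.038] [0.033 0.049] ((562.6831665039062, -77.61090087890625), (110.4969482421875, 93.27395629882812), 16.84881019592285)
top panel 0.66 [245.4, 187.5, 288.5, 231.5] [0.53  0.193 0.011] [0.004 0.022] ((532.3648681640625, 194.7421417236328), (95.69387817382812, 115.60114288330078), 50.2675895690918)
top panel 0.64 [402.7, 141.6, 444.8, 178.6] [ 0.668 -0.313  0.011] [0.006 0.022] ((671.8153076171875, -316.1545715332031), (111.84471130371094, 100.8863754272461), 66.30699157714844)
top jig 0.69 [329.2, 139.6, 344.3, 158.2] [ 0.716 -0.036  0.031] [0.025 0.038] ((713.7567138671875, -37.50434112548828), (47.90304183959961, 39.0734748840332), 13.920637130737305)
top jig 0.59 [315.2, 131.6, 379.0, 228.3] [ 0.658 -0.048  0.023] [0.003 0.045] ((631.8572998046875, -59.65399932861328), (305.36846923828125, 134.32794189453125), 14.810986518859863)
scene panel 0.88 [280.2, 226.5, 336.2, 258.9] [ 0.57  -0.085  0.039] [0.033 0.05 ] ((565.0000610351562, -77.6331787109375), (110.31024932861328, 92.5066146850586), 14.283475875854492)
scene panel 0.87 [225.5, 307.3, 298.4, 365.5] [ 0.676 -0.319  0.012] [0.006 0.023] ((665.5973510742188, -312.2447814941406), (112.82552337646484, 103.73606872558594), 64.65738677978516)
scene panel 0.85 [397.0, 218.3, 450.6, 257.2] [0.75  0.132 0.013] [0.004 0.024] ((738.1544189453125, 147.26785278320312), (100.89153289794922, 127.07037353515625), 66.20423889160156)
scene jig 0.63 [265.1, 220.0, 399.4, 299.6] [ 0.681 -0.077  0.025] [0.005 0.044] ((613.9114990234375, -43.44573211669922), (306.76287841796875, 176.68809509277344), 14.457184791564941)
```

```bash
python3 -c "
import cv2,numpy as np
a=cv2.imread('pics/top1.png')[90:290,180:480];cv2.imwrite('pics/t2.png',cv2.resize(a,(800,533)))"
```

```text
(no output)
```

View pics/t2.png

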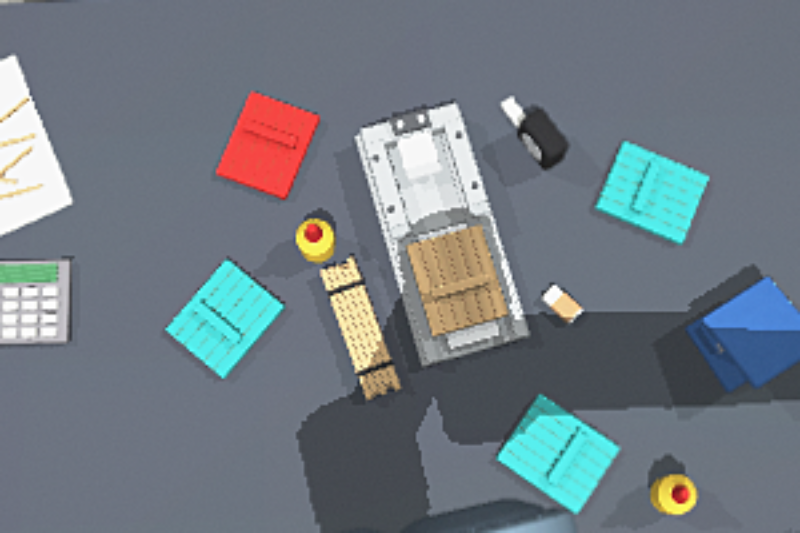

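The pine panel is at crop (457,280) in the jig. The jig's stop points up and left at crop (410,120), and the yaw is about 14.5°. The red and turquoise boards are look-alikes. I'll move above the tread.

```bash
python3 -m jog '[[20,47,-37.5,0,0,0,0],[20,47,-37.5,0,0,0,0],[20,47,-37.5,0,0,0,0],[20,47,-37.5,0,0,0,0],[20,47,-37.5,0,0,0,0],[20,47,-37.5,0,0,0,0],[20,47,-37.5,0,0,0,0],[20,47,-37.5,0,0,0,0],[20,47,-37.5,0,0,0,0],[20,47,-37.5,0,0,0,0],[20,0,0,0,0,0,0.12],[20,0,0,0,0,0,0],[20,0,0,0,0,0,0]]'
python3 - <<'E'
from h import *
s=sense();R=Ro.from_rotvec(s['ee_rot']).as_matrix()
print(s['time_s'],s['tcp_pos'],np.round(R,3).tolist(),s['contact_force'],s['grip_width'])
im,P=cloud('wrist'); cv2.imwrite('pics/w1.png',im); 
for t in ['panel','jig','jig_lips']:
    for r in trace('wrist',t)[:2]:
        Q=P[r['region']];Q=Q[~np.isnan(Q[:,0])]
        print(t,r['confidence'],r['bbox'],np.percentile(Q[:,2],[5,95]),cv2.minAreaRect(Q[:,:2].astype(np.float32)*1000))
        if t=='panel':
            for lo,hi in [(.044,.056),(.034,.042)]:
                S=Q[(Q[:,2]>lo)&(Q[:,2]<hi)];print(len(S),lo,np.median(S,0) if len(S) else 0,cv2.minAreaRect(S[:,:2].astype(np.float32)*1000) if len(S) else 0)
E
```

```text
time_s: 1.92
tcp_pos: [0.5377, -0.0854, 0.2054]
ee_rot: [-3.116, -0.397, 0.0]
contact_force: [-1.3, -0.3, -0.3]
grip_width: 0.0199
grasp_force: 0.0
1.925 [ 0.53768197 -0.08541176  0.20542139] [[0.968, 0.251, -0.0], [0.251, -0.968, -0.0], [-0.0, -0.0, -1.0]] [-1.2537356  -0.34528511 -0.27055055] 0.0198847329792396
panel 0.98 [34.4, 58.3, 156.2, 177.4] [0.00692241 0.02320881] ((530.0904541015625, 199.40240478515625), (96.72140502929688, 121.41111755371094), 49.65003204345703)
0 0.044 0 0
0 0.034 0 0
panel 0.68 [191.2, 94.6, 249.5, 234.5] [0.00452268 0.02085425] ((509.630615234375, 39.50467300415039), (170.76565551757812, 52.33576965332031), 18.272958755493164)
0 0.044 0 0
0 0.034 0 0
jig 0.68 [265.7, 0.0, 384.1, 221.8] [0.00593421 0.04236148] ((598.0475463867188, -67.7073974609375), (253.22947692871094, 135.15199279785156), 14.614907264709473)
jig_lips 0.81 [263.9, 2.7, 385.1, 218.0] [0.00639361 0.04237167] ((596.97265625, -68.13031005859375), (249.30398559570312, 135.0785369873047), 15.057379722595215)
```

View pics/w1.png

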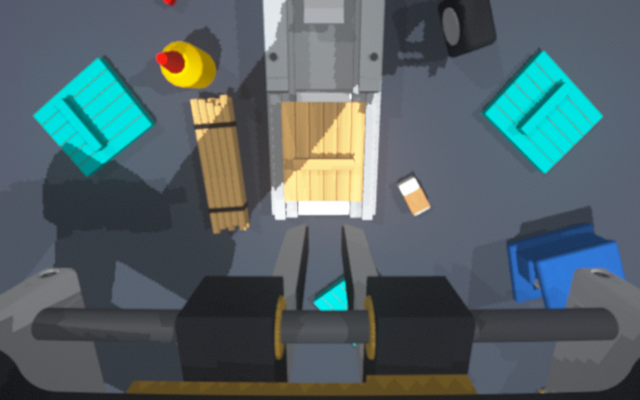

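The wrist view shows the panel at columns 281–366, rows 100–202, with the sill at about row 162. It looks square to the tool. Next I'll measure it in the tool frame.

```bash
python3 - <<'E'
from h import *
s=sense();R=Ro.from_rotvec(s['ee_rot']).as_matrix()
im,P=cloud('wrist'); T=(P-s['tcp_pos'])@R*1000
Z=P[...,2]*1000
sub=np.zeros(Z.shape,bool); sub[95:210,270:378]=1
sill=sub&(Z>45)&(Z<56); hsv=cv2.cvtColor(im,cv2.COLOR_BGR2HSV)
pan=sub&(hsv[...,1]>70)&(hsv[...,0]<30)&(Z>32)
for n,m in [('sill',sill),('panel',pan)]:
    Q=T[m]; print(n,m.sum(),np.median(Z[m]),np.percentile(Q[:,:2],[1,50,99],axis=0).round(1).tolist(),cv2.minAreaRect(Q[:,:2].astype(np.float32)))
w=np.zeros(Z.shape,bool);w[2:210,255:395]=1
q=T[w&(Z>20)]; print(cv2.minAreaRect(q[:,:2].astype(np.float32)))
for v in (110,140,150,163,180,195,205): print(v,T[v,322].round(1),Z[v,322].round(1))
E
```

```text
sill 737 49.80024247797218 [[11.9, -35.4], [17.9, -2.3], [23.9, 29.7]] ((17.883024215698242, -2.8080902099609375), (65.70909881591797, 12.35595989227295), 89.90575408935547)
panel 8003 37.95189686088807 [[-24.0, -46.5], [32.0, -2.4], [81.7, 41.0]] ((28.027183532714844, -2.8886032104492188), (89.61595916748047, 109.30652618408203), 89.94691467285156)
((69.7713851928711, -2.6123275756835938), (221.5807342529297, 118.15174102783203), 0.07774868607521057)
110 [ 74.4  -3.4 165.8] 39.7
140 [ 42.8  -3.5 168.3] 37.2
150 [ 32.3  -3.4 165.8] 39.7
163 [ 19.7  -3.4 155.6] 49.9
180 [ -1.5  -3.5 167. ] 38.5
195 [-19.1  -3.5 167.4] 38.1
205 [-35.3  -3.6 181.2] 24.3
```

```bash
python3 -m jog '[[20,0,-3,40,0,0,0],[20,0,0,50,0,0,0],[20,0,0,50,0,0,0],[20,0,0,18,0,0,0],[20,0,0,6,0,0,0],[20,0,0,3,0,0,0],[20,0,0,3,0,0,0],[20,0,0,3,0,0,0],[20,0,0,0,0,0,0]]'
```

```text
time_s: 3.3
tcp_pos: [0.5386, -0.0826, 0.0338]
ee_rot: [3.115, 0.396, 0.005]
contact_force: [1.5, -0.4, 5.8]
grip_width: 0.02
grasp_force: 2.5
```

```bash
python3 -m jog '[[20,0,0,3,0,0,0],[20,0,0,3,0,0,0],[20,0,0,2,0,0,0],[20,0,0,0,0,0,0]]'
```

```text
time_s: 3.8
tcp_pos: [0.5388, -0.0826, 0.0281]
ee_rot: [3.115, 0.397, 0.002]
contact_force: [-7.1, 1.3, 23.1]
grip_width: 0.02
grasp_force: 11.6
```

The panel is flush at 28 mm under 23 N. I'll start the slide.

```bash
python3 -m jog '[[20,4,0,0,0,0,0],[20,5,0,0,0,0,0],[20,5,0,0,0,0,0],[20,5,0,0,0,0,0],[20,5,0,0,0,0,0],[20,5,0,0,0,0,0],[20,5,0,0,0,0,0],[20,5,0,0,0,0,0]]'
```

```text
time_s: 4.8
tcp_pos: [0.5762, -0.0737, 0.0281]
ee_rot: [3.114, 0.397, 0.001]
contact_force: [-7.9, -1.8, 21.2]
grip_width: 0.02
grasp_force: 10.9
```

```bash
python3 -m jog '[[20,5,0,0,0,0,0],[20,6,0,0,0,0,0],[20,6,0,0,0,0,0],[20,6,0,0,0,0,0],[20,6,0,0,0,0,0],[20,6,0,0,0,0,0]]'
python3 - <<'E'
from h import *
im,P=cloud('wrist');cv2.imwrite('pics/w2.png',im)
E
```

```text
time_s: 5.55
tcp_pos: [0.6101, -0.0648, 0.0281]
ee_rot: [3.114, 0.397, 0.001]
contact_force: [-8.3, -2.4, 19.8]
grip_width: 0.0202
grasp_force: 10.2
```

View pics/w2.png

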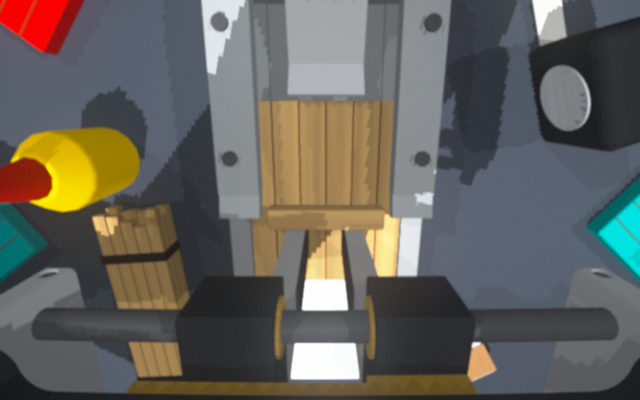

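The panel is under the lips, with its front edge at row 100 near the leaf tip and its sill at row 215 near the lips' mouth. About 50 mm remains.

```bash
python3 -m jog '[[20,5,0,1,0,0,0],[20,5,0,0,0,0,0],[20,5,0,0,0,0,0],[20,5,0,0,0,0,0],[20,5,0,0,0,0,0],[20,5,0,0,0,0,0],[20,5,0,0,0,0,0],[20,5,0,0,0,0,0]]'
```

```text
time_s: 6.6
tcp_pos: [0.6476, -0.0554, 0.0281]
ee_rot: [3.114, 0.397, -0.004]
contact_force: [-12.7, -3.4, 26.8]
grip_width: 0.02
grasp_force: 16.9
```

```bash
python3 -m jog '[[20,3,0,0,0,0,0],[20,3,0,0,0,0,0],[20,3,0,0,0,0,0]]'
```

```text
time_s: 6.98
tcp_pos: [0.6565, -0.053, 0.0281]
ee_rot: [3.114, 0.397, -0.004]
contact_force: [-12.4, -3.2, 26.3]
grip_width: 0.0201
grasp_force: 15.9
```

```bash
python3 -m jog '[[20,3,0,0,0,0,0],[20,3,0,0,0,0,0]]'
```

```text
time_s: 7.22
tcp_pos: [0.66, -0.0521, 0.0281]
ee_rot: [3.113, 0.398, -0.015]
contact_force: [-26.0, -6.6, 35.4]
grip_width: 0.0197
grasp_force: 21.4
```

```bash
python3 -m jog '[[20,2,0,0,0,0,0],[20,2,0,0,0,0,0]]'; python3 - <<'E'
from h import *
im,P=cloud('wrist');cv2.imwrite('pics/w3.png',im)
E
```

```text
time_s: 7.48
tcp_pos: [0.6601, -0.0521, 0.0281]
ee_rot: [3.113, 0.399, -0.031]
contact_force: [-38.4, -10.0, 45.2]
grip_width: 0.0199
grasp_force: 27.0
```

View pics/w3.png

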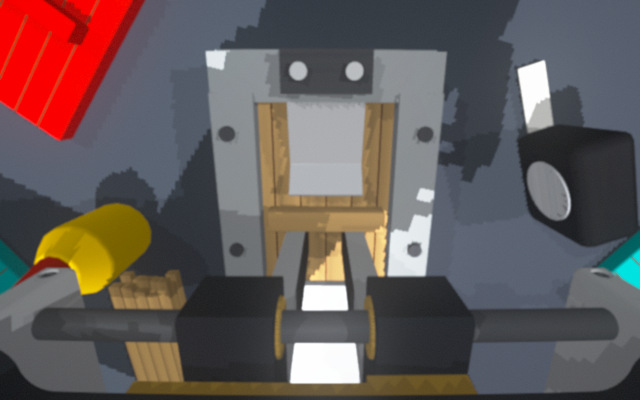

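Motion stopped at the end stop (stop face about row 102) and the push force rose to 38 N, so the panel is home. I'll ease off and lift.

```bash
python3 -m jog '[[20,-3,0,-2,0,0,0],[20,-2,0,-3,0,0,0],[20,0,0,-4,0,0,0],[20,0,0,-10,0,0,0],[20,0,0,-30,0,0,0],[20,0,0,-50,0,0,0],[20,-50,0,-50,0,0,0],[20,-50,0,0,0,0,0],[20,0,0,0,0,0,0],[20,0,0,0,0,0,0]]'; python3 - <<'E'
from h import *
s=sense();im,P=cloud('wrist');cv2.imwrite('pics/w4.png',im)
Z=P[...,2]*1000;T=(P-s['tcp_pos'])@Ro.from_rotvec(s['ee_rot']).as_matrix()*1000
for v in range(20,300,8): print(v,T[v,310,:2].round(1),T[v,320,0].round(1),Z[v,320].round(1))
E
```

```text
time_s: 8.78
tcp_pos: [0.571, -0.0735, 0.1675]
ee_rot: [3.116, 0.396, 0.004]
contact_force: [1.1, 0.4, -0.5]
grip_width: 0.0202
grasp_force: 0.0
20 [153.  -13.9] 153.2 34.0
28 [146.9 -14. ] 147.2 31.3
36 [140.8 -14.2] 140.5 31.1
44 [133.2 -14.1] 133.1 34.7
52 [125.5 -13.9] 125.4 40.4
60 [120.5 -14.5] 120.2 28.7
68 [111.9 -14. ] 112.0 39.6
76 [105.1 -14.2] 105.0 40.3
84 [ 98.9 -14.7] 98.8 29.0
92 [ 91.5 -14.7] 91.5 27.9
100 [ 84.1 -14.8] 84.1 28.4
108 [ 76.6 -14.9] 76.6 29.1
116 [ 69. -15.] 69.1 28.2
124 [ 60.2 -16. ] 60.2 6.1
132 [ 53.4 -15.2] 53.6 27.5
140 [ 45.5 -15.3] 45.5 25.8
148 [ 37.4 -15.4] 37.4 25.4
156 [ 29.3 -15.5] 29.3 25.5
164 [ 21.3 -15.5] 21.2 26.0
172 [ 12.8 -15.6] 12.9 26.6
180 [  4.2 -15.8] 4.2 25.4
188 [ -4.  -15.8] -4.6 24.5
196 [-12.9 -15.9] -13.4 24.3
204 [-21.7 -16. ] -21.6 26.3
212 [-30.3 -16.1] -30.7 25.7
220 [-40.3 -16.3] -39.5 26.5
228 [-49.2 -16.3] -49.2 25.1
236 [-58.  -16.4] -58.0 26.5
244 [-67.5 -16.5] -67.9 25.6
252 [-77.5 -16.6] -77.2 26.3
260 [-100.4  -18. ] -100.2 0.5
268 [-111.1  -18.1] -111.7 -0.8
276 [-122.4  -18.3] -122.8 -1.2
284 [-133.6  -18.4] -133.5 -0.4
292 [-143.9  -18.5] -144.8 -0.6
```

View pics/w4.png

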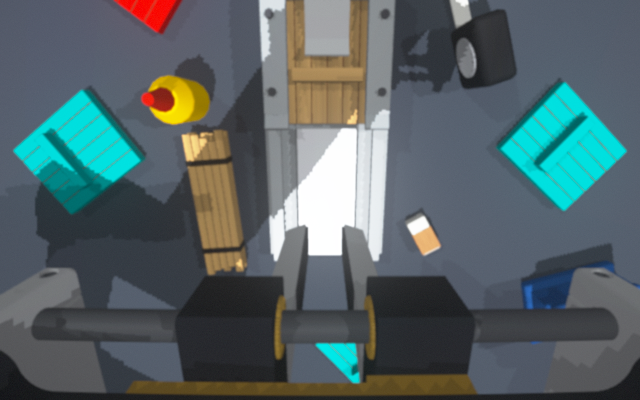

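```bash
python3 - <<'E'
from h import *
s=sense();im,P=cloud('wrist')
Z=P[...,2]*1000;T=(P-s['tcp_pos'])@Ro.from_rotvec(s['ee_rot']).as_matrix()*1000
Zm=np.median(Z[:,300:350],1);Tm=np.median(T[:,300:350,0],1)
for v in list(range(48,86))+list(range(118,132)): print(v,Tm[v].round(1),Zm[v].round(1),end=' | ')
E
```

```text
48 129.4 36.6 | 49 128.4 37.2 | 50 127.5 37.9 | 51 126.5 38.6 | 52 125.6 39.3 | 53 nan nan | 54 123.7 40.4 | 55 123.0 39.6 | 56 123.8 27.7 | 57 123.0 27.5 | 58 nan nan | 59 nan nan | 60 120.4 27.3 | 61 119.5 27.6 | 62 118.6 27.6 | 63 117.7 27.8 | 64 116.8 27.6 | 65 115.9 27.7 | 66 115.0 27.7 | 67 114.2 27.7 | 68 112.0 39.6 | 69 nan nan | 70 110.3 39.4 | 71 109.4 39.8 | 72 nan nan | 73 107.7 39.4 | 74 106.8 39.5 | 75 105.9 39.7 | 76 105.1 39.5 | 77 104.2 39.5 | 78 103.3 39.5 | 79 102.5 39.6 | 80 101.6 39.5 | 81 100.8 38.9 | 82 100.7 27.8 | 83 99.8 27.6 | 84 98.9 27.6 | 85 nan nan | 118 67.1 27.8 | 119 66.2 27.7 | 120 65.2 28.0 | 121 nan nan | 122 nan nan | 123 62.3 27.7 | 124 nan nan | 125 nan nan | 126 58.1 5.8 | 127 57.1 5.9 | 128 nan nan | 129 nan nan | 130 55.4 25.7 | 131 54.4 25.9 |
```

The gap from sill to leaf tip is about 10.5–11 mm, the plate is up at 26 mm, and the panel lies flat with its top at 28 mm. The hand is clear, so I'm handing in.

```bash
python3 -c "from cell import *; print(finish_job())"
```

```text
the job is handed in; nothing more can be done
None
```

The panel was pressed flush and slid fully home against the end stop, the sprung plate has popped up behind it, the hand is clear, and the job was handed in at about 9 s without the arm touching anything else on the table.

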